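# Clear the mounting base and present the viewer bracket level above it

### The arm

A 6-joint arm with a two-finger parallel gripper is mounted at the origin on the work surface. World frame = base frame: x ahead of the robot, y to its left, z up, the work surface at z = 0. Lengths are in m, angles in rad, forces in N, time in s.
With the tool pointing down it reaches from about 0.275 to 0.75 m from the base axis. Payload 10.2 kg.
Tool frame: the origin (TCP) lies at the very end of the fingers, on their centre line; the grasp point (between the pads) lies 19 mm behind it; z points along the fingers, y is the direction in which the jaws open and shut (so a half turn about z gives the same grasp; the last joint's range is limited). The gripper opens to 85 mm and grips with 20 to 120 N. Pads are 22 mm wide; open, the fingers measure 114 mm over their backs; the gripper's body (76 mm by 85 mm) begins 54 mm behind the grasp point. The pads swing forward as they close: fully open they stand 13 mm farther back than shut.
Start: joints at [1.125, 0.313, 1.498, -0, 1.331, -0.223], TCP at [0.116, 0.512, 0.231] pointing down, gripper open.
Joint ranges: [-2.94, 2.94], [-0.97, 2.17], [0.19, 2.56], [-1.23, 4.37], [0.02, 3.11], [-2.88, 2.88]. Speed limits (rad/s): [2.39, 2.39, 3.01, 3.14, 3.14, 3.14].

### API

Orientations are given as a 3x3 rotation matrix whose columns are the frame's x, y, z axes.
In Python, from bench import env, viewer, job, spotter gives the robot as it stands.
- The arm moves only by the shell command python3 -m crank 'ROWS' [FORCE]. ROWS is JSON, a list of rows, each a list of 3 entries, a list of its own where there are three numbers: the closure, from 0 (fully open) to 1 (shut), then the shift along the tool's x, y, z in m, then the turn about the tool's z in rad. In form: [[grip, [dx, dy, dz], yaw], ...]. A call has 1 to 20 rows; each row shifts and turns the commanded pose from where the row before left it, along the tool's axes as they then stand; what a row does not reach is not made up. A row lasts 1/8 s, in which the tool goes at most 62.5 mm and 10.7 degrees, less where a joint would pass 70% of its speed; a pose out of reach is approached as far as the arm can. A call is refused whole if a number of a shift passes 0.0625 or a number of a turn 0.188, either way. A call with a gripper value outside its range is refused whole. The fingers move at their own pace and stop on an object; FORCE is the grip in N (left out, the last holds). Time passes only in rows, so rows that do not move let the fingers close. It gives the time, the measured TCP pose, the force and the opening at its end, in the units of the state.
- env.state(): the state, without advancing time (a new reading comes with each control period).
- viewer.read_camera(name): name is "scene" or "top" or "wrist"; returns a dict with "color" (420x560x3 uint8, blue, green, red), "fov_y" (degrees; the focal length in pixels is half the picture's height over the tangent of half this angle, whatever the lens; pixels are square), "cx", "cy" (the principal point, pixels), "D" ([k1, k2, p1, p2, k3] as OpenCV has them; the pictures are not rectified), "xyz" and "rotation" of the camera in the world. Camera axes: x right, y down, z forward; pixel columns grow to the right and rows downward; lengths in m; the calibration is good to about 2 mm. A picture is of the moment at which its call begins. There is no depth.
- job.finish_job(): hands the job in, once; it reports no verdict.
Trained networks look in a picture, given as the dict that the camera call returned (one of the last four; its "shot" number tells which), for a name from the list of things; names that differ only in an ending like _2 or _b are one class to them, and where a whole thing is asked for, a point or a joint stands for the part that bears it (a point fixed in the world has none). Each returns a list of dicts, best first, with "score" (0 to 1); they miss things now and then, are a little off and sometimes report something else, mostly with a low value. They report only what shows in the picture. A call takes as long as a camera call. They do not tell look-alikes from the thing itself.
- spotter.search_frame(picture, target): "xyz" ([x, y, z] in m, in world coordinates, good to about 4 mm: the middle of the surface that is visible of it).
- spotter.silhouettes(picture, target): "mask" (420x560 bool, what is visible of it).
- spotter.spot_point(picture, target): "xyz" ([x, y, z] in m, in world coordinates, good to about 4 mm: a listed point, or the origin of a listed thing).
The state is a dict: "time_s": time; "joints": joint angles; "qd": joint speeds; "effort": joint torques, N m; "tool_pos": TCP position; "ee_rot": TCP orientation; "force": force on the tool from outside, world axes, zero at the start; "ft_torque": the same for the moment, N m; "opening": opening from 0.0 (shut) to 1.0 (fully open).
Only numpy, scipy, OpenCV 4.12 (cv2) and the standard library are available. Lean on these libraries where they do the work, as an engineer would, in place of code of your own. Each camera call takes 0.05 s, during which the arm holds its last target.

### The job

Take the two eyepieces off the seats of the mounting base and stand them gently on the dark middle strip of the low shelf, so that with the one already there they make one straight side-by-side row with gaps of no more than about 2 cm. Then grip the long cast viewer bracket at its balance point, lift it level, and finish while still holding it level and still, heavy knuckle above the large seat and small end above the small seat, with about 5 cm of clear air between the underside of the bracket and the seats. Do not let the bracket touch the base, do not tip anything over, and leave everything else on the table where it is.

Things in the scene. Friction and masses are not known exactly. Their poses are not given: they have to be found in the camera images.
- eyepiece_a_center (a point): Centre (half-way up) of an eyepiece: upright black cylinder 38 mm in diameter and 60 mm tall, about 0.12 kg; stands on the large seat of the mounting base at the start. z up.
- eyepiece_b_center (a point): Centre of a second, identical eyepiece (38 mm diameter, 60 mm tall); stands on the small seat of the mounting base at the start.
- eyepiece_c_center (a point): Centre of a third, identical eyepiece, already standing on the dark strip of the low shelf, in the half nearer the robot; the row is built next to it, there is room for two on its far side (shelf +x).
- shelf_mid (a point): Middle of the top face of the low shelf (white board 260 x 100 mm, top 60 mm above the table, fixed). x runs along the board (away from the robot) and along the dark 40 mm wide strip down its middle, y across it, z up.
- base_mid (a point): Point on the fixed steel mounting base (plate 304 x 74 x 12 mm carrying two round flat seats, tops 30 mm above the table), on its centre line at the height of the seat tops; the bracket's balance point belongs above it. x points to the large seat, 60 mm away; the small seat lies 160 mm away towards -x; z up.
- seat_large (a point): Centre of the top of the large round seat of the base, 80 mm in diameter.
- seat_small (a point): Centre of the top of the small round seat of the base, 50 mm in diameter; 220 mm from the large one.
- bracket_balance (a point): Balance point of the loose white cast viewer bracket (0.55 to 0.9 kg), on its bar 30 mm above the underside, 60 mm from the knuckle's centre, 160 mm from the small boss's. The bar is 22 mm wide and 24 mm tall (18 to 42 mm above the underside); the bracket lies flat on knuckle and boss. x along the bar to the knuckle, z up.
- bracket_knuckle (a point): Centre (25 mm above the underside) of the bracket's heavy round knuckle, 64 mm diameter, 50 mm tall.
- bracket_eye (a point): Centre (25 mm above the underside) of the small round boss at the bracket's other end, 32 mm diameter, 50 mm tall, 220 mm from the knuckle.
- link_mid (a point): Centre of a short white link with two equal ends, 118 x 28 x 20 mm, left of the bracket's knuckle. One of the bystanders, to be left where it is.
- screwpot_mid (a point): Centre of a grey screw pot, 50 mm diameter, 55 mm tall. One of the bystanders, to be left where it is.
- cleaner_mid (a point): Centre of a small white cleaner bottle, 44 mm diameter, 110 mm tall. One of the bystanders, to be left where it is.
- driver_mid (a point): A black-handled screwdriver lying to the left of the bracket, 170 mm long: its middle, on its axis, 13 mm above the table. One of the bystanders, to be left where it is.
- cap_mid (a point): Centre of a black lens cap lying right of the shelf, 50 mm diameter, 14 mm tall. One of the bystanders, to be left where it is.
- handpiece_mid (a point): Centre of a white pen-like handpiece lying on the right, 140 mm long, 14 mm thick. One of the bystanders, to be left where it is.
Not all that is in view belongs to the job. What is shaped like the part that bears eyepiece_a_center but pink is not meant. Leave any orange look-alike of the part that bears eyepiece_c_center alone.

How it is judged:
By the outcome, as a careful person would: the job done as asked, in the order asked, and still so for the second after the job is handed in, while the arm keeps its last pose, push and grip.
It also fails if it takes over 67 s, if anything falls off the work surface, if the arm or the gripper's body presses on something with over 40 N, if the wrist force passes 120 N, or if a joint passes its speed limit or range.

## Working session

There is one attempt and no reset: what is moved stays moved. The work goes in short steps, Python scripts to look and compute and a shell command to move; the robot and the scene stay as the last step left them, time stands still between calls to the robot, and variables do not carry over. Pictures are saved under pics/ and viewed, and the job is handed in when it is done.

```bash
mkdir -p pics; ls; python3 - <<'E'
from bench import env, viewer, job, spotter
import cv2
print(env.state())
for n in ["scene","top"]:
    p=viewer.read_camera(n); cv2.imwrite(f"pics/{n}0.png",p["color"]); print(n,p["fov_y"],p["cx"],p["cy"],p["D"],p["xyz"],p["rotation"],p["shot"])
E
```

```text
pics
{'time_s': 0.0, 'joints': array([ 1.12459362e+00,  3.13431732e-01,  1.49843509e+00,  2.13373165e-05,
        1.33100707e+00, -2.23384470e-01]), 'qd': array([-0.00106262,  0.00069732, -0.00012378, -0.00058354,  0.00055247,
       -0.00064123]), 'effort': array([-1.05491807e-03, -4.12265146e+01, -2.59737647e+01, -2.39760302e-04,
        4.21865378e-03,  9.95796086e-06]), 'tool_pos': array([0.11589875, 0.5117835 , 0.23074518]), 'ee_rot': array([[-9.75277343e-01,  2.20983660e-01, -5.71605703e-04],
       [ 2.20984191e-01,  9.75276716e-01, -1.14684776e-03],
       [ 3.04039115e-04, -1.24481046e-03, -9.99999179e-01]]), 'force': array([-0.97300493,  0.33739753,  0.55223503]), 'ft_torque': array([-0.05558715, -0.05004033,  0.0016223 ]), 'opening': 0.9996126123231579}
scene 48.57165846158932 280.7325320457835 206.03400615234216 [-0.02071528  0.          0.          0.          0.        ] [1.34950467 0.06965756 0.91740642] [[-0.09771451  0.69652277 -0.71085013]
 [ 0.99515042  0.0764878  -0.06184868]
 [ 0.01129235 -0.71344632 -0.70061889]] 1
top 53.54619386901332 286.42903027799457 206.94090668525962 [-0.03864187  0.          0.          0.          0.        ] [ 0.33170976 -0.01325361  1.100621  ] [[-0.02398244 -0.98020063  0.19654913]
 [-0.99971185  0.02331188 -0.00572483]
 [ 0.00102955 -0.19662979 -0.98047726]] 2
```

View pics/scene0.png

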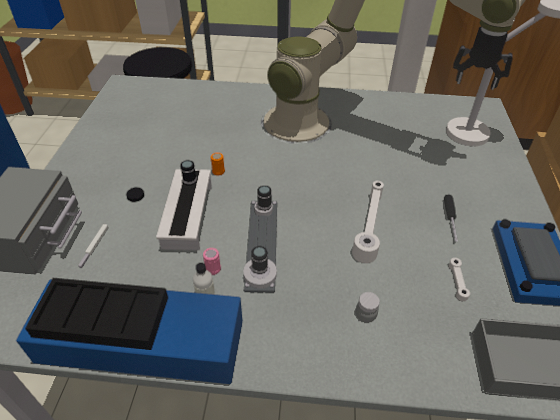

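View pics/top0.png

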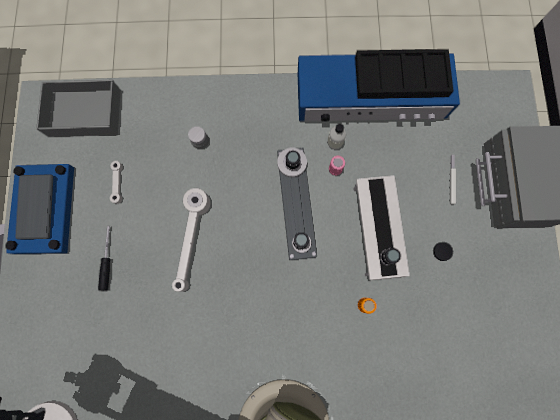

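The top picture shows the base with black eyepieces at (292,158) on the large seat and (302,241) on the small one. Eyepiece C is on the shelf strip at (392,256). The look-alikes are pink at (337,165) and orange at (368,305), both standing on the table and not meant. The bracket runs from its knuckle at (196,200) to its eye at (180,285).

```bash
cat > h.py <<'E'
import numpy as np, cv2
from bench import env, viewer, job, spotter
def K(p):
    f=210/np.tan(np.radians(p["fov_y"])/2); return np.array([[f,0,p["cx"]],[0,f,p["cy"]],[0,0,1.]])
def ray(p,uv):
    n=cv2.undistortPoints(np.array([[uv]],float),K(p),np.array(p["D"],float))[0,0]
    return np.array(p["rotation"])@np.array([n[0],n[1],1.])
def onz(p,uv,z):
    r=ray(p,uv); o=np.array(p["xyz"]); return o+r*(z-o[2])/r[2]
def proj(p,X):
    R=np.array(p["rotation"]); t=-R.T@np.array(p["xyz"])
    return cv2.projectPoints(np.array(X,float).reshape(-1,3),cv2.Rodrigues(R.T)[0],t,K(p),np.array(p["D"],float))[0][:,0]
E
python3 - <<'E'
from h import *
np.set_printoptions(precision=4,suppress=True)
N=["eyepiece_a_center","shelf_mid","base_mid","seat_large","seat_small","bracket_balance","bracket_knuckle","bracket_eye"]
for c in ["top","scene"]:
    p=viewer.read_camera(c)
    for n in N:
        print(c,n,[(np.array(d["xyz"]).round(4).tolist(),round(d["score"],2)) for d in spotter.spot_point(p,n)[:6]])
    if c=="top": cv2.imwrite("pics/crop.png",cv2.resize(p["color"][130:320,270:460],None,fx=3,fy=3,interpolation=cv2.INTER_CUBIC))
E
```

```text
top eyepiece_a_center [([0.6615, -0.0376, 0.0551], 0.6), ([0.4247, -0.4283, 0.0116], 0.3)]
top shelf_mid [([0.4829, -0.2567, 0.0592], 0.77)]
top base_mid [([0.6146, -0.0388, 0.0327], 0.9)]
top seat_large [([0.6685, -0.0386, 0.0309], 0.94)]
top seat_small [([0.4527, -0.0544, 0.0296], 0.84)]
top bracket_balance [([0.5055, 0.2286, 0.0286], 0.98), ([0.6626, -0.0364, 0.0566], 0.22)]
top bracket_knuckle [([0.5647, 0.2194, 0.0245], 0.8), ([0.41, -0.2661, 0.0893], 0.71), ([0.6158, -0.0441, 0.0318], 0.29)]
top bracket_eye [([0.3471, 0.2569, 0.0227], 0.62)]
scene eyepiece_a_center [([0.6625, -0.0373, 0.0609], 0.91), ([0.6527, -0.1566, 0.0296], 0.82), ([0.7321, -0.1577, 0.0528], 0.47), ([0.4207, -0.4297, 0.0044], 0.16)]
scene shelf_mid [([0.4888, -0.2631, 0.0598], 0.81), ([0.5069, 0.2257, 0.0295], 0.28)]
scene base_mid [([0.613, -0.0387, 0.0272], 0.6), ([0.3503, 0.2542, 0.0246], 0.57)]
scene seat_large [([0.6705, -0.04, 0.0297], 0.75), ([0.4041, -0.2693, 0.0897], 0.18)]
scene seat_small [([0.4539, -0.0567, 0.0321], 0.72)]
scene bracket_balance [([0.5072, 0.2289, 0.0326], 0.96)]
scene bracket_knuckle [([0.5672, 0.2163, 0.0268], 0.91)]
scene bracket_eye [([0.3502, 0.2537, 0.0234], 0.81)]
```

View pics/crop.png

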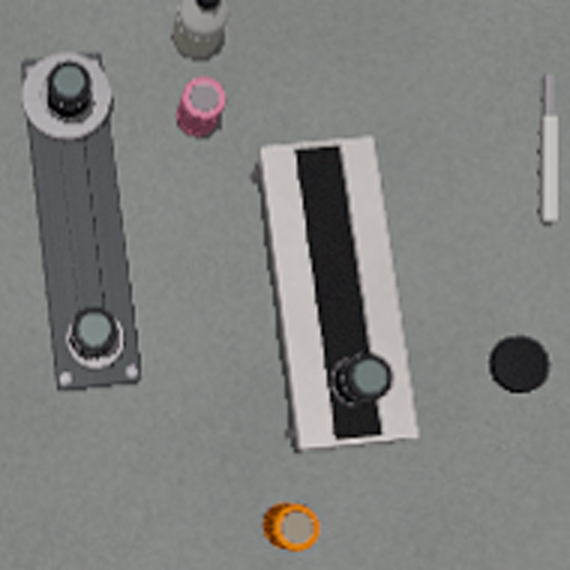

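```bash
python3 - <<'E'
from h import *
np.set_printoptions(precision=4,suppress=True)
p=viewer.read_camera("top"); s=viewer.read_camera("scene")
cc=lambda u,v:(270+(u+.5)/3-.5,130+(v+.5)/3-.5)
C=[onz(p,cc(*q),.06) for q in [(260,148),(372,137),(418,437),(298,449)]]
print("shelf corners",C, np.mean(C,0)); 
xd=(C[0]+C[1]-C[2]-C[3]); print("shelf dir deg",np.degrees(np.arctan2(xd[1],xd[0])), np.linalg.norm(xd)/2, np.linalg.norm(C[0]-C[1]))
for n,q,z in [("A",(69,80),.09),("B",(96,330),.09),("C",(371,376),.12),("SL",(67,96),.03),("SS",(96,338),.03)]: print(n,onz(p,cc(*q),z))
B=[onz(p,cc(*q),.012) for q in [(22,63),(101,53),(141,380),(58,390)]]; print("base",np.mean(B,0),B)
for n,a in [("knuckle",p),("x",s)]: pass
# silhouettes
for nm,pic in (("top",p),("scene",s)):
    for t in ["bracket_balance"]:
        for d in spotter.silhouettes(pic,t)[:1]:
            m=d["mask"]; print(nm,t,d["score"],m.sum()); cv2.imwrite(f"pics/m_{nm}.png",m.astype(np.uint8)*255)
a=cv2.resize(p["color"][180:300,160:230],None,fx=5,fy=5,interpolation=cv2.INTER_CUBIC); cv2.imwrite("pics/br.png",a)
b=cv2.resize(s["color"][150:290,150:420],(0,0),fx=2.9,fy=2.9,interpolation=cv2.INTER_CUBIC); cv2.imwrite("pics/sc.png",b)
E
```

```text
shelf corners [array([ 0.6098, -0.202 ,  0.06  ]), array([ 0.6174, -0.2998,  0.06  ]), array([ 0.3601, -0.3191,  0.06  ]), array([ 0.3531, -0.2189,  0.06  ])] [ 0.4851 -0.26    0.06  ]
shelf dir deg 4.027961608512302 0.25760820811836976 0.09811053297111358
A [ 0.665  -0.0381  0.09  ]
B [ 0.452  -0.0544  0.09  ]
C [ 0.4068 -0.268   0.12  ]
SL [ 0.6698 -0.0374  0.03  ]
SS [ 0.4523 -0.0566  0.03  ]
base [ 0.5626 -0.0465  0.012 ] [array([0.708 , 0.0025, 0.012 ]), array([ 0.7159, -0.0701,  0.012 ]), array([ 0.4167, -0.0953,  0.012 ]), array([ 0.4098, -0.0229,  0.012 ])]
top bracket_balance 0.93 1447
scene bracket_balance 0.85 1203
```

View pics/br.png

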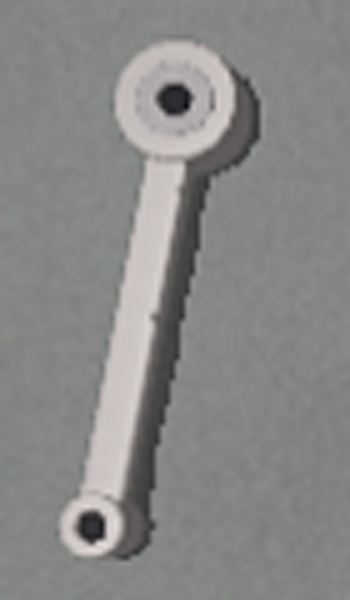

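View pics/sc.png

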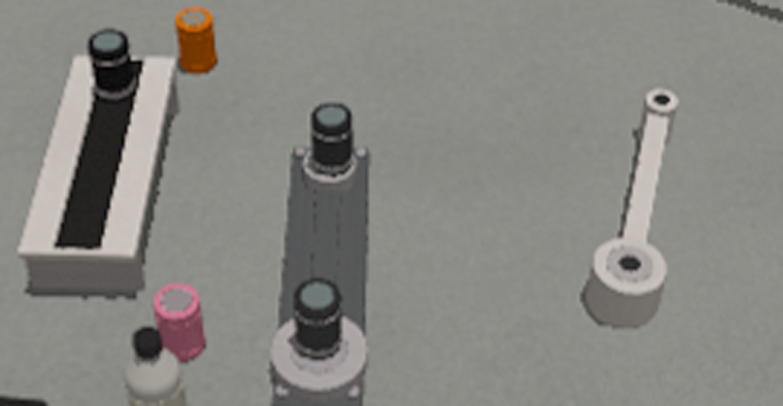

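Own measurements agree with the spotter. A and B are the black cylinders on the base at (0.665,-0.038) and (0.453,-0.055), and C is at (0.407,-0.268). The crop shows the pink and orange ones standing off the base and shelf. I'll move above A.

```bash
python3 -m crank '[[0,[0,0,0],-0.147],[0,[0,0,0],-0.147],[0,[-0.018,-0.021,0],0],[0,[-0.0365,-0.0419,0.002],0],[0,[-0.0365,-0.0419,0.002],0],[0,[-0.0365,-0.0419,0.002],0],[0,[-0.0365,-0.0419,0.002],0],[0,[-0.0365,-0.0419,0.002],0],[0,[-0.0365,-0.0419,0.002],0],[0,[-0.0365,-0.0419,0.002],0],[0,[-0.0365,-0.0419,0.002],0],[0,[-0.0365,-0.0419,0.002],0],[0,[-0.0365,-0.0419,0.002],0],[0,[-0.0365,-0.0419,0.002],0],[0,[-0.0365,-0.0419,0.002],0],[0,[-0.0365,-0.0419,0.002],0],[0,[-0.018,-0.021,0],0],[0,[0,0,0],0]]' 30
cat >> h.py <<'E'
def to(target,yang=None):
    s=env.state(); R=np.array(s["ee_rot"]); d=np.array(target)-s["tool_pos"]
    print("t",round(s["time_s"],2),"pos",s["tool_pos"].round(4),"F",s["force"].round(1),"open",round(s["opening"],3),"yang",np.degrees(np.arctan2(R[1,1],R[0,1])).round(2),"j",s["joints"].round(2))
    print("tool delta",(R.T@d).round(4), "" if yang is None else "yaw %.4f"%(-(np.radians(yang)-np.arctan2(R[1,1],R[0,1]))))
E
python3 - <<'E'
from h import *
to((.665,-.038,.2),94)
p=viewer.read_camera("wrist"); cv2.imwrite("pics/w1.png",p["color"]); print(p["xyz"],p["rotation"],p["fov_y"])
for n in ["eyepiece_a_center","seat_large"]:
  print(n,[(np.array(d["xyz"]).round(4).tolist(),round(d["score"],2)) for d in spotter.spot_point(p,n)[:4]])
E
```

```text
time_s: 3.45
tool_pos: [0.6675, -0.0384, 0.2042]
ee_rot: [[-0.998, -0.069, -0.001], [-0.069, 0.998, 0.0], [0.001, 0.0, -1.0]]
force: [-1.0, -0.2, -0.7]
opening: 1.002
t 3.45 pos [ 0.6675 -0.0384  0.2042] F [-1.  -0.2 -0.7] open 1.002 yang 93.97 j [-0.23  0.66  1.04 -0.    1.45 -1.87]
tool delta [0.0025 0.0005 0.0042] yaw -0.0006
[ 0.59742014 -0.04346185  0.34585003] [[-0.06967028  0.95879424  0.27542633]
 [ 0.99756864  0.06649428  0.02086419]
 [ 0.00169019  0.27621029 -0.96109574]] 65.39438179212647
eyepiece_a_center [([0.6594, -0.0381, 0.0587], 0.96), ([0.6547, -0.1563, 0.0289], 0.76)]
seat_large [([0.6606, -0.0408, 0.0606], 0.25)]
```

View pics/w1.png

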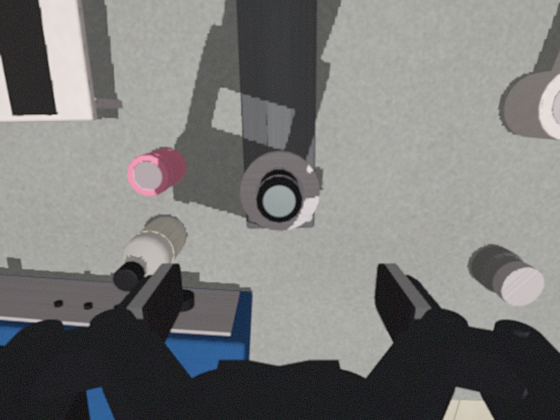

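```bash
python3 - <<'E'
from h import *
p=viewer.read_camera("wrist")
c=p["color"][140:240,220:340]; cv2.imwrite("pics/w1c.png",cv2.resize(c,None,fx=6,fy=6,interpolation=cv2.INTER_CUBIC))
for n,q,z in [("A",(280,200),.09),("SL",(280,191),.03)]: print(n,onz(p,q,z))
E
```

```text
A [ 0.66186295 -0.03479798  0.09      ]
SL [ 0.66796331 -0.03394932  0.03      ]
```

View pics/w1c.png

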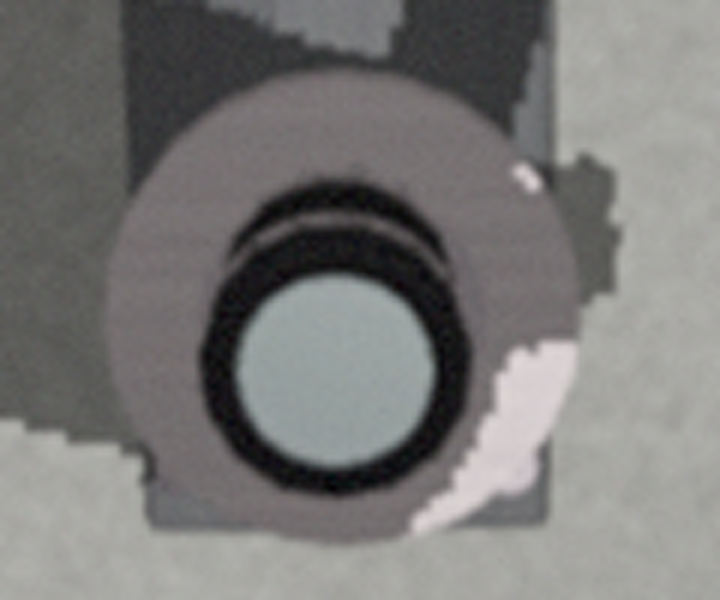

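```bash
python3 -m crank '[[0,[0.0045,0.001,0.02],0],[0,[0,0,0.04],0],[0,[0,0,0.04],0],[0,[0,0,0.035],0],[0,[0,0,0.02],0],[0,[0,0,0.005],0],[0,[0,0,0],0],[0.25,[0,0,0],0],[0.4,[0,0,0],0],[0.5,[0,0,0],0],[0.65,[0,0,0],0],[1,[0,0,0],0],[1,[0,0,0],0],[1,[0,0,0],0]]' 30
python3 - <<'E'
from h import *
to((.663,-.0375,.2),94)
p=viewer.read_camera("wrist"); cv2.imwrite("pics/w2.png",p["color"])
E
```

```text
time_s: 5.4
tool_pos: [0.6627, -0.0364, 0.0458]
ee_rot: [[-0.997, -0.071, 0.001], [-0.071, 0.997, -0.0], [-0.001, -0.0, -1.0]]
force: [-0.4, -0.3, 5.6]
opening: 0.433
t 5.4 pos [ 0.6627 -0.0364  0.0458] F [-0.4 -0.3  5.6] open 0.433 yang 94.08 j [-0.23  0.79  1.23 -0.    1.12 -1.87]
tool delta [-0.0004 -0.0012 -0.1542] yaw 0.0013
```

View pics/w2.png

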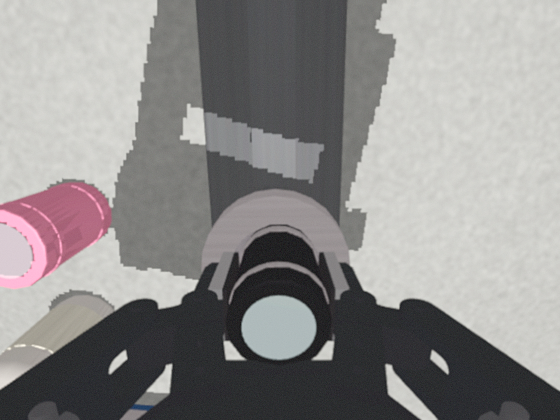

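```bash
python3 -m crank '[[1,[0,0,-0.01],0],[1,[0,0,-0.02],0],[1,[0,0,-0.04],0],[1,[0,0,-0.04],0],[1,[0,0,-0.03],0],[1,[0,0,-0.01],0],[1,[0.011,-0.0133,0],0],[1,[0.0219,-0.0267,0],0],[1,[0.0219,-0.0267,0],0],[1,[0.0219,-0.0267,0],0],[1,[0.0219,-0.0267,0],0],[1,[0.0219,-0.0267,0],0],[1,[0.0219,-0.0267,0],0],[1,[0.0219,-0.0267,0],0],[1,[0.011,-0.0133,0],0],[1,[0,0,0],0],[1,[0,0,0],0]]' 30
python3 - <<'E'
from h import *
to((.5028,-.2613,.2),94.03)
p=viewer.read_camera("wrist"); cv2.imwrite("pics/w3.png",p["color"])
t=viewer.read_camera("top"); cv2.imwrite("pics/t3.png",cv2.resize(t["color"][160:320,320:460],None,fx=4,fy=4,interpolation=cv2.INTER_CUBIC))
for n in ["eyepiece_c_center","shelf_mid"]:
  print(n,[(np.array(d["xyz"]).round(4).tolist(),round(d["score"],2)) for d in spotter.spot_point(p,n)[:4]])
E
```

```text
time_s: 7.58
tool_pos: [0.5031, -0.2608, 0.195]
ee_rot: [[-0.997, -0.072, -0.0], [-0.072, 0.997, 0.001], [0.0, 0.001, -1.0]]
force: [0.2, -0.3, -1.2]
opening: 0.439
t 7.58 pos [ 0.5031 -0.2608  0.195 ] F [ 0.2 -0.3 -1.2] open 0.439 yang 94.12 j [-0.69  0.43  1.42  0.    1.29 -2.33]
tool delta [ 0.0003 -0.0005 -0.005 ] yaw 0.0016
eyepiece_c_center [([0.403, -0.267, 0.0892], 0.77)]
shelf_mid [([0.4897, -0.2584, 0.0567], 0.82)]
```

View pics/w3.png

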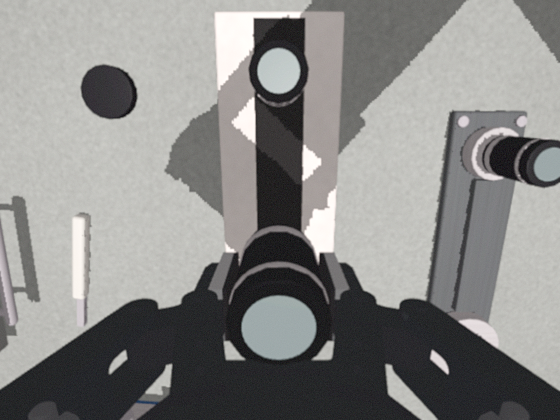

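View pics/t3.png

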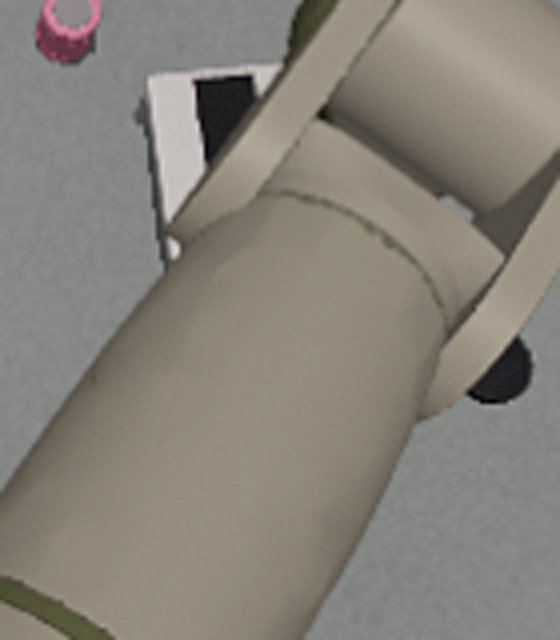

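```bash
python3 - <<'E'
from h import *
p=viewer.read_camera("wrist")
for n,q,z in [("C",(278.5,70.5),.12),("strip",(279,20),.06),("strip",(279.5,200),.06),("end",(279,18),.06)]: print(n,onz(p,q,z))
g=cv2.cvtColor(p["color"],cv2.COLOR_BGR2GRAY)
for r in (20,110,140,160,180,200,220): print(r,g[r,248:312:1].tolist()) if r in(20,200) else None
print(onz(p,(279,326),0.195+.03),  env.state()["tool_pos"])
E
```

```text
C [ 0.40599272 -0.2677621   0.12      ]
strip [ 0.36250472 -0.27043316  0.06      ]
strip [ 0.50355361 -0.25963     0.06      ]
end [ 0.36112526 -0.27053448  0.06      ]
20 [253, 254, 255, 255, 252, 192, 89, 42, 44, 51, 51, 51, 52, 54, 53, 50, 51, 52, 54, 50, 48, 54, 51, 46, 50, 47, 45, 46, 49, 51, 49, 45, 33, 25, 32, 35, 31, 28, 30, 26, 30, 30, 33, 32, 27, 40, 38, 40, 39, 41, 28, 28, 25, 36, 30, 25, 53, 108, 149, 162, 164, 163, 162, 162]
200 [159, 159, 155, 157, 158, 157, 156, 156, 141, 74, 27, 30, 34, 26, 39, 25, 30, 33, 30, 34, 29, 26, 31, 33, 35, 32, 29, 33, 29, 36, 36, 32, 34, 31, 31, 31, 35, 29, 37, 33, 25, 30, 32, 34, 31, 31, 32, 37, 32, 26, 32, 26, 31, 55, 115, 160, 165, 160, 162, 160, 160, 161, 163, 163]
[ 0.51305165 -0.25995665  0.225     ] [ 0.50307618 -0.26106318  0.19524753]
```

```bash
python3 -m crank '[[1,[0.0003,0.0008,0.02],0],[1,[0,0,0.035],0],[1,[0,0,0.03],0],[1,[0,0,0.018],0],[1,[0,0,0.008],0],[1,[0,0,0.003],0],[1,[0,0,0.002],0],[1,[0,0,0],0]]' 30
python3 - <<'E'
from h import *
to((.5028,-.2605,.0758),94.03)
E
```

```text
time_s: 8.82
tool_pos: [0.5026, -0.261, 0.0797]
ee_rot: [[-0.997, -0.071, 0.001], [-0.071, 0.997, -0.001], [-0.001, -0.001, -1.0]]
force: [-0.6, -0.3, -1.6]
opening: 0.439
t 8.82 pos [ 0.5026 -0.261   0.0797] F [-0.6 -0.3 -1.6] open 0.439 yang 94.08 j [-0.69  0.56  1.55 -0.    1.03 -2.33]
tool delta [-0.0003  0.0004  0.0039] yaw 0.0009
```

```bash
python3 -m crank '[[1,[0,0.0004,0.0015],0],[1,[0,0,0.001],0],[1,[0,0,0.0008],0],[1,[0,0,0],0]]' 30; python3 -m crank '[[1,[0,0,0.0007],0],[1,[0,0,0],0]]'
```

```text
time_s: 9.32
tool_pos: [0.5023, -0.2605, 0.076]
ee_rot: [[-0.997, -0.071, -0.0], [-0.071, 0.997, 0.0], [0.0, 0.0, -1.0]]
force: [-0.5, 0.1, -1.3]
opening: 0.434
time_s: 9.57
tool_pos: [0.5024, -0.2605, 0.0758]
ee_rot: [[-0.997, -0.071, 0.0], [-0.071, 0.997, -0.0], [-0.0, -0.0, -1.0]]
force: [-2.4, 1.3, 5.4]
opening: 0.433
```

```bash
python3 -m crank '[[0.5,[0,0,0],0],[0.4,[0,0,0],0],[0.2,[0,0,0],0],[0,[0,0,0],0],[0,[0,0,0],0],[0,[0,0,-0.02],0],[0,[0,0,-0.05],0],[0,[0,0,-0.04],0],[0,[0,0,-0.02],0],[0,[0,0,0],0]]'
python3 - <<'E'
from h import *
to((.4525,-.0548,.195),94.03)
p=viewer.read_camera("wrist"); cv2.imwrite("pics/w4.png",p["color"])
E
```

```text
time_s: 10.82
tool_pos: [0.5028, -0.2607, 0.2065]
ee_rot: [[-0.997, -0.071, 0.002], [-0.071, 0.997, -0.002], [-0.002, -0.002, -1.0]]
force: [0.9, -0.5, -0.5]
opening: 0.999
t 10.82 pos [ 0.5028 -0.2607  0.2065] F [ 0.9 -0.5 -0.5] open 0.999 yang 94.08 j [-0.69  0.42  1.41 -0.    1.31 -2.33]
tool delta [0.0355 0.209  0.011 ] yaw 0.0009
```

View pics/w4.png

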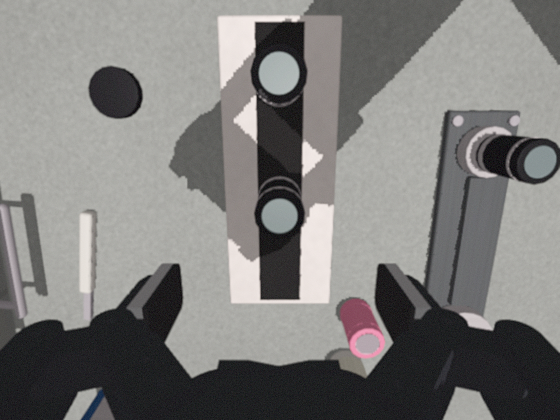

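A stands upright on the strip at (279,215), in line with C at (279,72). On to B.

```bash
python3 -m crank '[[0,[0.0025,0.013,0],0],[0,[0.005,0.03,0.001],0],[0,[0.005,0.03,0.001],0],[0,[0.006,0.04,0.001],0],[0,[0.006,0.04,0.001],0],[0,[0.006,0.03,0.001],0],[0,[0.004,0.02,0.001],0],[0,[0.001,0.006,0],0],[0,[0,0,0],0]]'
python3 - <<'E'
from h import *
to((.4525,-.0548,.045),94.03)
p=viewer.read_camera("wrist"); cv2.imwrite("pics/w5.png",p["color"])
c=p["color"][140:260,220:340]; cv2.imwrite("pics/w5c.png",cv2.resize(c,None,fx=5,fy=5,interpolation=cv2.INTER_CUBIC))
E
```

```text
time_s: 12.0
tool_pos: [0.4522, -0.0547, 0.1992]
ee_rot: [[-0.997, -0.071, -0.0], [-0.071, 0.997, -0.0], [0.0, -0.0, -1.0]]
force: [-0.4, 0.2, 0.2]
opening: 1.0
t 12.0 pos [ 0.4522 -0.0547  0.1992] F [-0.4  0.2  0.2] open 1.0 yang 94.09 j [-0.38  0.19  1.74 -0.    1.21 -2.02]
tool delta [-3.000e-04 -1.000e-04  1.542e-01] yaw 0.0010
```

View pics/w5c.png

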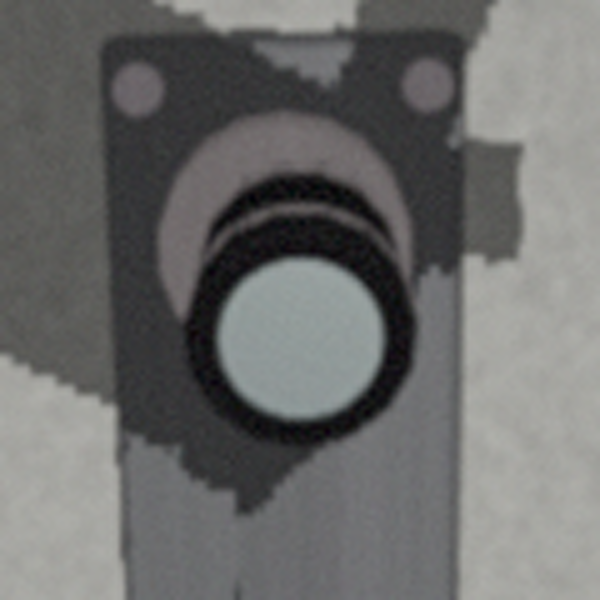

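```bash
python3 - <<'E'
from h import *
p=viewer.read_camera("wrist")
cc=lambda u,v:(220+(u+.5)/5-.5,140+(v+.5)/5-.5)
print("B",onz(p,cc(300,332),.09)); print("SS",onz(p,cc(286,242),.03))
for q in [(137,90),(427,84)]: print(onz(p,cc(*q),.012))
E
```

```text
B [ 0.45096941 -0.05393338  0.09      ]
SS [ 0.4495794  -0.05645561  0.03      ]
[ 0.42459416 -0.08816261  0.012     ]
[ 0.41928193 -0.03037064  0.012     ]
```

```bash
python3 -m crank '[[0,[0.0003,0.0004,0.02],0],[0,[0,0,0.04],0],[0,[0,0,0.04],0],[0,[0,0,0.03],0],[0,[0,0,0.02],0],[0,[0,0,0.005],0],[0,[0,0,0],0],[0.25,[0,0,0],0],[0.4,[0,0,0],0],[0.5,[0,0,0],0],[0.65,[0,0,0],0],[1,[0,0,0],0],[1,[0,0,0],0],[1,[0,0,0],0]]' 30
python3 - <<'E'
from h import *
to((.4545,-.2635,.195),94.03)
E
```

```text
time_s: 13.85
tool_pos: [0.4519, -0.0542, 0.0446]
ee_rot: [[-0.997, -0.071, 0.0], [-0.071, 0.997, -0.0], [-0.0, -0.0, -1.0]]
force: [-2.3, -0.4, 5.8]
opening: 0.434
t 13.85 pos [ 0.4519 -0.0542  0.0446] F [-2.3 -0.4  5.8] open 0.434 yang 94.08 j [-0.38  0.42  1.91 -0.    0.81 -2.02]
tool delta [ 0.0123 -0.209  -0.1503] yaw 0.0009
```

```bash
python3 -m crank '[[1,[0,0,-0.01],0],[1,[0,0,-0.02],0],[1,[0,0,-0.04],0],[1,[0,0,-0.04],0],[1,[0,0,-0.03],0],[1,[0,0,-0.01],0],[1,[0.001,-0.013,0],0],[1,[0.002,-0.03,0],0],[1,[0.002,-0.04,0],0],[1,[0.002,-0.04,0],0],[1,[0.002,-0.04,0],0],[1,[0.002,-0.03,0],0],[1,[0.001,-0.0165,0],0],[1,[0,0,0],0],[1,[0,0,0],0]]' 30
python3 - <<'E'
from h import *
to((.4545,-.2641,.0746),94.03)
p=viewer.read_camera("wrist"); cv2.imwrite("pics/w6.png",p["color"])
E
```

```text
time_s: 15.72
tool_pos: [0.4546, -0.263, 0.194]
ee_rot: [[-0.997, -0.072, -0.001], [-0.072, 0.997, 0.001], [0.001, 0.001, -1.0]]
force: [1.0, 0.3, -2.2]
opening: 0.436
t 15.72 pos [ 0.4546 -0.263   0.194 ] F [ 1.   0.3 -2.2] open 0.436 yang 94.12 j [-0.75  0.35  1.55  0.    1.24 -2.39]
tool delta [ 1.000e-04 -1.100e-03  1.194e-01] yaw 0.0016
```

View pics/w6.png

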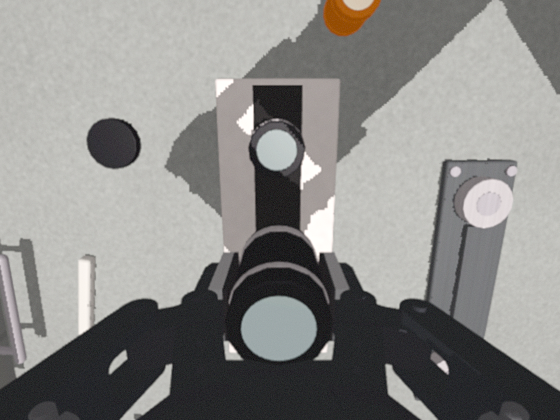

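```bash
python3 -m crank '[[1,[0,-0.0011,0.02],0],[1,[0,0,0.035],0],[1,[0,0,0.03],0],[1,[0,0,0.018],0],[1,[0,0,0.008],0],[1,[0,0,0.003],0],[1,[0,0,0.002],0],[1,[0,0,0],0]]'; python3 - <<'E'
from h import *
to((.4545,-.2641,.0746),94.03)
E
```

```text
time_s: 16.77
tool_pos: [0.4549, -0.2651, 0.0787]
ee_rot: [[-0.997, -0.071, 0.001], [-0.071, 0.997, -0.001], [-0.001, -0.001, -1.0]]
force: [-0.7, -0.1, -0.5]
opening: 0.438
t 16.77 pos [ 0.4549 -0.2651  0.0787] F [-0.7 -0.1 -0.5] open 0.438 yang 94.08 j [-0.75  0.49  1.68 -0.    0.98 -2.39]
tool delta [0.0004 0.0011 0.0041] yaw 0.0010
```

```bash
python3 -m crank '[[1,[0,0.0008,0.0015],0],[1,[0,0,0.001],0],[1,[0,0,0.001],0],[1,[0,0,0],0]]' 30; python3 -m crank '[[1,[0,0,0.0007],0],[1,[0,0,0],0]]'
```

```text
time_s: 17.27
tool_pos: [0.4547, -0.2643, 0.0747]
ee_rot: [[-0.997, -0.071, -0.0], [-0.071, 0.997, 0.0], [0.0, 0.0, -1.0]]
force: [-0.7, 0.0, -1.0]
opening: 0.436
time_s: 17.52
tool_pos: [0.4547, -0.2643, 0.0747]
ee_rot: [[-0.997, -0.071, 0.0], [-0.071, 0.997, -0.0], [-0.0, -0.0, -1.0]]
force: [-1.3, 1.3, 4.6]
opening: 0.438
```

Contact at about 5 N. Release and check.

```bash
python3 -m crank '[[0.5,[0,0,0],0],[0.4,[0,0,0],0],[0.2,[0,0,0],0],[0,[0,0,0],0],[0,[0,0,0],0],[0,[0,0,-0.02],0],[0,[0,0,-0.05],0],[0,[0,0,-0.04],0],[0,[0,0,-0.02],0],[0,[0,0,0],0]]'
python3 - <<'E'
from h import *
to((.5065,.2285,.2),80.2)
p=viewer.read_camera("wrist"); cv2.imwrite("pics/w7.png",p["color"])
s=viewer.read_camera("scene"); cv2.imwrite("pics/s7.png",cv2.resize(s["color"][130:300,120:420],None,fx=2.6,fy=2.6))
E
```

```text
time_s: 18.77
tool_pos: [0.4551, -0.2646, 0.2052]
ee_rot: [[-0.997, -0.071, 0.002], [-0.071, 0.997, -0.002], [-0.002, -0.002, -1.0]]
force: [0.1, 0.2, 0.1]
opening: 0.995
t 18.77 pos [ 0.4551 -0.2646  0.2052] F [0.1 0.2 0.1] open 0.995 yang 94.08 j [-0.75  0.34  1.54 -0.    1.27 -2.39]
tool delta [-0.0864  0.4882  0.0043] yaw 0.2423
```

View pics/w7.png

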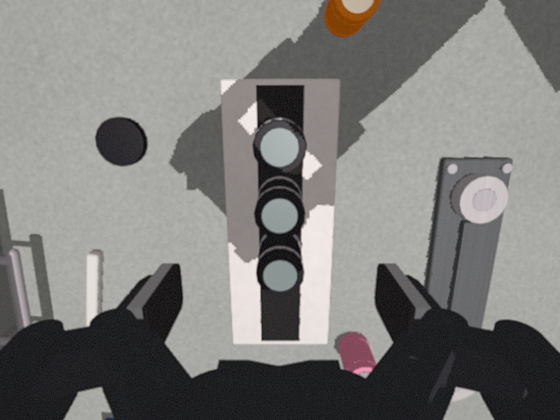

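View pics/s7.png

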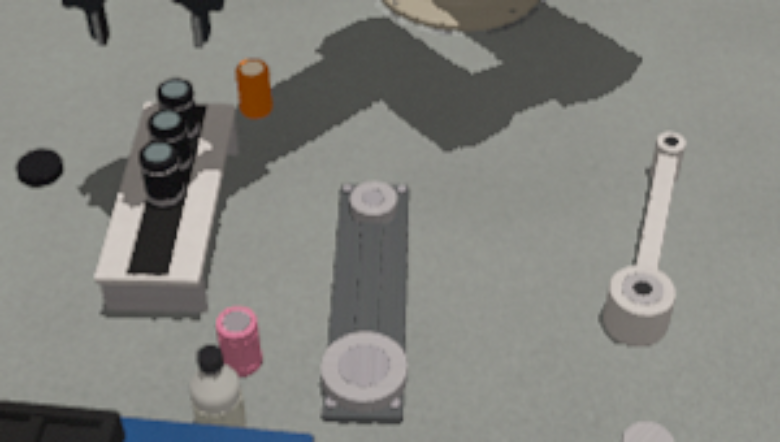

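All three stand upright in a straight row at about (279,147), (279,215) and (280,270) in the wrist view. Next, go above the bracket.

```bash
python3 -m crank '[[0,[-0.004,0.02,0],0],[0,[-0.007,0.04,0],0],[0,[-0.007,0.04,0],0],[0,[-0.007,0.04,0],0],[0,[-0.007,0.04,0],0],[0,[-0.007,0.04,0],0],[0,[-0.007,0.04,0],0],[0,[-0.007,0.04,0],0],[0,[-0.007,0.04,0],0],[0,[-0.007,0.04,0],0],[0,[-0.007,0.04,0],0],[0,[-0.007,0.04,0],0],[0,[-0.0054,0.0282,0],0],[0,[0,0,0],0.121],[0,[0,0,0],0.121],[0,[0,0,0],0]]'
python3 - <<'E'
from h import *
to((.5065,.2285,.2),80.2)
p=viewer.read_camera("wrist"); cv2.imwrite("pics/w8.png",p["color"])
t=viewer.read_camera("top"); s=viewer.read_camera("scene")
cv2.imwrite("pics/t8.png",t["color"])
for c,pic in (("w",p),("t",t),("s",s)):
  for n in ["bracket_balance","bracket_knuckle","bracket_eye","seat_large","seat_small","base_mid"]:
    print(c,n,[(np.array(d["xyz"]).round(4).tolist(),round(d["score"],2)) for d in spotter.spot_point(pic,n)[:1]])
E
```

```text
time_s: 20.88
tool_pos: [0.5052, 0.2296, 0.2033]
ee_rot: [[-0.986, 0.168, -0.002], [0.168, 0.986, -0.0], [0.002, -0.0, -1.0]]
force: [-0.0, 0.3, -0.9]
opening: 0.999
t 20.88 pos [0.5052 0.2296 0.2033] F [-0.   0.3 -0.9] open 0.999 yang 80.32 j [ 0.22  0.4   1.45  0.    1.29 -1.19]
tool delta [-0.0015 -0.0008  0.0033] yaw 0.0020
w bracket_balance [([0.5098, 0.2283, 0.031], 0.97)]
w bracket_knuckle [([0.5704, 0.2174, 0.0239], 0.67)]
w bracket_eye [([0.3534, 0.2532, 0.0222], 0.78)]
w seat_large []
w seat_small []
w base_mid [([0.6103, -0.0421, 0.0303], 0.79)]
t bracket_balance [([0.5059, 0.2268, 0.0293], 0.78)]
t bracket_knuckle [([0.5658, 0.22, 0.0259], 0.97)]
t bracket_eye [([0.3481, 0.2565, 0.0246], 0.97)]
t seat_large [([0.6723, -0.0381, 0.0317], 0.86)]
t seat_small [([0.4531, -0.0577, 0.0317], 0.85)]
t base_mid [([0.614, -0.0423, 0.0332], 0.7)]
s bracket_balance [([0.5068, 0.2274, 0.0303], 0.73)]
s bracket_knuckle [([0.5672, 0.2139, 0.025], 0.85)]
s bracket_eye [([0.3529, 0.2553, 0.0264], 0.68)]
s seat_large [([0.6719, -0.037, 0.0308], 0.55)]
s seat_small [([0.451, -0.0544, 0.0328], 0.63)]
s base_mid [([0.613, -0.0406, 0.0276], 0.75)]
```

View pics/w8.png

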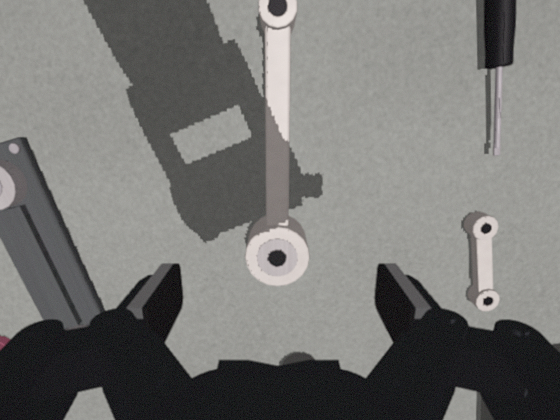

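View pics/t8.png

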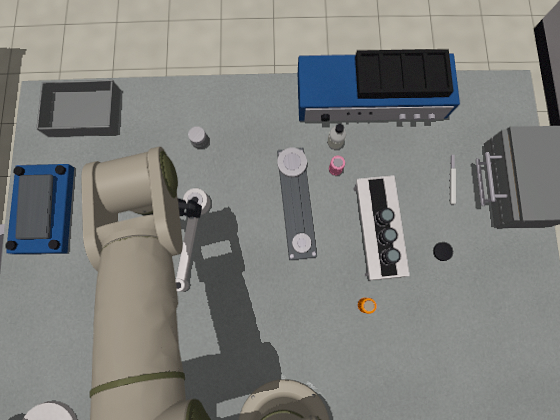

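```bash
python3 - <<'E'
from h import *
p=viewer.read_camera("wrist"); t=viewer.read_camera("top")
def rep(n,k,e):
    d=k-e; b=k-d/np.linalg.norm(d)*.06
    print(n,"K",k.round(4),"E",e.round(4),"len %.4f ang %.2f"%(np.linalg.norm(d),np.degrees(np.arctan2(d[1],d[0]))),"bal",b.round(4))
rep("wrist",onz(p,(276.5,258),.05),onz(p,(277,7),.05))
cc=lambda u,v:(160+(u+.5)/5-.5,180+(v+.5)/5-.5)
rep("top",onz(t,cc(174,99),.05),onz(t,cc(92,526),.05))
cv2.imwrite("pics/t8c.png",cv2.resize(t["color"][140:270,265:330],None,fx=4.5,fy=4.5,interpolation=cv2.INTER_CUBIC))
E
```

```text
wrist K [0.5691 0.2165 0.05  ] E [0.3529 0.2544 0.05  ] len 0.2195 ang -9.95 bal [0.51   0.2268 0.05  ]
top K [0.5679 0.2183 0.05  ] E [0.351  0.2553 0.05  ] len 0.2200 ang -9.69 bal [0.5087 0.2284 0.05  ]
```

View pics/t8c.png

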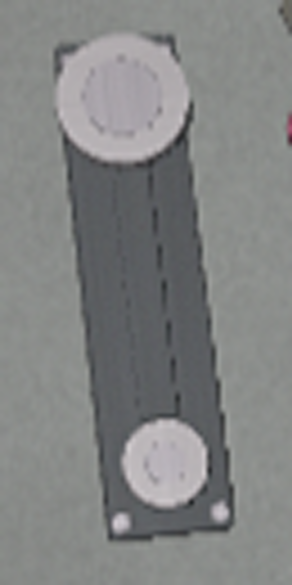

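```bash
python3 - <<'E'
from h import *
t=viewer.read_camera("top")
cc=lambda u,v:(265+(u+.5)/4.5-.5,140+(v+.5)/4.5-.5)
L=onz(t,cc(123,97),.03);S=onz(t,cc(166,462),.03);d=L-S
print(L,S,np.linalg.norm(d),np.degrees(np.arctan2(d[1],d[0])),"mid",L-d/np.linalg.norm(d)*.06)
to((.5085,.2277,.011),80.2)
E
```

```text
[ 0.67124589 -0.03730912  0.03      ] [ 0.45242869 -0.05615415  0.03      ] 0.2196271819862808 4.922296087196988 mid [ 0.61146717 -0.0424574   0.03      ]
t 22.07 pos [0.5061 0.2289 0.2041] F [ 0.7 -0.2 -0.2] open 1.001 yang 80.22 j [ 0.21  0.4   1.45 -0.    1.29 -1.19]
tool delta [-0.0025 -0.0007  0.1931] yaw 0.0003
```

```bash
python3 -m crank '[[0,[-0.0025,-0.0007,0.03],0],[0,[0,0,0.05],0],[0,[0,0,0.05],0],[0,[0,0,0.035],0],[0,[0,0,0.02],0],[0,[0,0,0.006],0],[0,[0,0,0],0],[0.3,[0,0,0],0],[0.5,[0,0,0],0],[0.65,[0,0,0],0],[0.8,[0,0,0],0],[1,[0,0,0],0],[1,[0,0,0],0],[1,[0,0,0],0]]' 40
python3 -m crank '[[1,[0,0,0],0],[1,[0,0,0],0]]' 100
python3 - <<'E'
from h import *
to((.5085,.2277,.011),80.2)
p=viewer.read_camera("wrist"); cv2.imwrite("pics/w9.png",p["color"])
E
```

```text
time_s: 23.82
tool_pos: [0.5087, 0.2277, 0.0135]
ee_rot: [[-0.985, 0.17, 0.0], [0.17, 0.985, -0.0], [-0.0, 0.0, -1.0]]
force: [0.0, -1.9, 5.8]
opening: 0.247
time_s: 24.08
tool_pos: [0.5088, 0.2278, 0.0137]
ee_rot: [[-0.985, 0.17, 0.001], [0.17, 0.985, 0.0], [-0.001, 0.0, -1.0]]
force: [-0.8, -1.5, 6.8]
opening: 0.242
t 24.07 pos [0.5088 0.2278 0.0137] F [-0.8 -1.5  6.8] open 0.242 yang 80.22 j [ 0.21  0.64  1.62 -0.    0.88 -1.19]
tool delta [ 0.0003 -0.0001  0.0027] yaw 0.0003
```

View pics/w9.png

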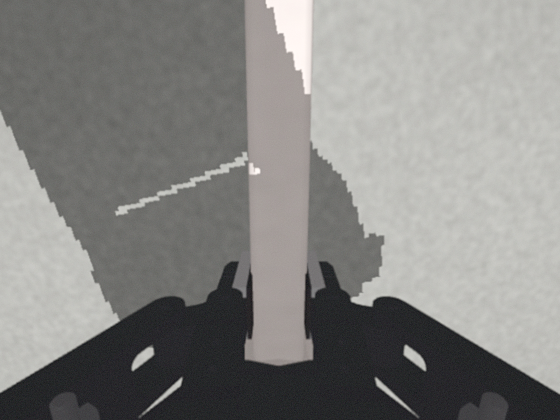

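```bash
python3 -m crank '[[1,[0,0,-0.004],0],[1,[0,0,-0.006],0],[1,[0,0,-0.01],0],[1,[0,0,-0.01],0],[1,[0,0,-0.005],0],[1,[0,0,0],0],[1,[0,0,0],0],[1,[0,0,0],0]]'
python3 - <<'E'
from h import *
to((.6115,-.042,.15),94.9)
s=env.state(); print(s["ft_torque"], s["force"], s["ee_rot"].T@s["ft_torque"])
p=viewer.read_camera("wrist"); cv2.imwrite("pics/w10.png",p["color"])
s=viewer.read_camera("scene"); cv2.imwrite("pics/s10.png",cv2.resize(s["color"][140:280,310:450],None,fx=4,fy=4,interpolation=cv2.INTER_CUBIC))
E
```

```text
time_s: 25.12
tool_pos: [0.5083, 0.2277, 0.0478]
ee_rot: [[-0.985, 0.17, -0.001], [0.17, 0.985, -0.0], [0.001, -0.0, -1.0]]
force: [-0.2, 0.2, -7.0]
opening: 0.24
t 25.12 pos [0.5083 0.2277 0.0478] F [-0.2  0.2 -7. ] open 0.24 yang 80.21 j [ 0.21  0.59  1.6   0.    0.95 -1.19]
tool delta [-0.1475 -0.2483 -0.1023] yaw -0.2563
[ 0.02613755 -0.00715674  0.01972033] [-0.18505543  0.15314861 -6.96427773] [-0.02696103 -0.00261485 -0.01973695]
```

View pics/s10.png

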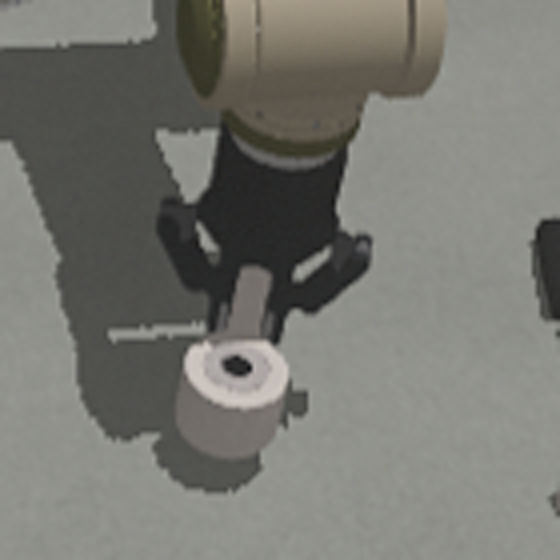

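View pics/w10.png

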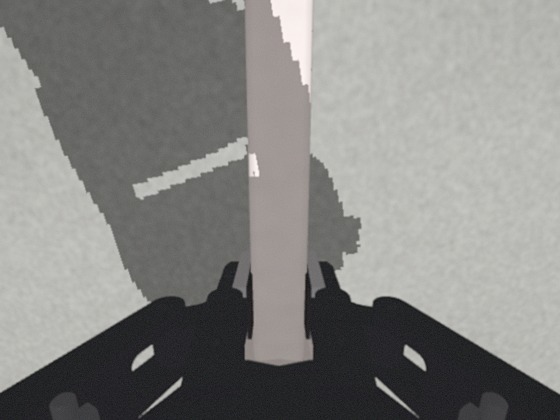

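Lifted level and balanced: wrist moment is about 0.03 N·m and the weight about 7 N. The bar sits the same in the wrist view, columns 247–312. Next I raise it and carry it over.

```bash
python3 -m crank '[[1,[0,0,-0.01],0],[1,[0,0,-0.02],0],[1,[0,0,-0.02],0],[1,[0,0,-0.02],0],[1,[0,0,-0.01],0],[1,[-0.006,-0.01,0],0],[1,[-0.0115,-0.0193,0],0],[1,[-0.0145,-0.0245,0],0],[1,[-0.0145,-0.0245,0],0],[1,[-0.0145,-0.0245,0],0],[1,[-0.0145,-0.0245,0],0],[1,[-0.0145,-0.0245,0],0],[1,[-0.0145,-0.0245,0],0],[1,[-0.0145,-0.0245,0],0],[1,[-0.0145,-0.0245,0],0],[1,[-0.009,-0.015,0],0],[1,[-0.005,-0.008,0],0],[1,[0,0,0],0]]'
python3 -m crank '[[1,[0,0,0],-0.025],[1,[0,0,0],-0.05],[1,[0,0,0],-0.055],[1,[0,0,0],-0.055],[1,[0,0,0],-0.045],[1,[0,0,0],-0.025],[1,[0,0,0],0],[1,[0,0,0],0]]'
python3 - <<'E'
from h import *
to((.6115,-.042,.0937),94.9)
s=env.state(); print(s["ft_torque"], s["force"])
p=viewer.read_camera("wrist"); cv2.imwrite("pics/w11.png",p["color"])
t=viewer.read_camera("top"); cv2.imwrite("pics/t11.png",cv2.resize(t["color"][120:280,250:350],None,fx=4,fy=4,interpolation=cv2.INTER_CUBIC))
s=viewer.read_camera("scene"); cv2.imwrite("pics/s11.png",cv2.resize(s["color"][140:300,200:340],None,fx=4,fy=4,interpolation=cv2.INTER_CUBIC))
E
```

```text
time_s: 27.48
tool_pos: [0.6115, -0.0421, 0.1278]
ee_rot: [[-0.985, 0.17, -0.001], [0.17, 0.985, 0.0], [0.001, 0.0, -1.0]]
force: [-0.2, 0.5, -7.4]
opening: 0.244
time_s: 28.48
tool_pos: [0.6116, -0.0419, 0.1281]
ee_rot: [[-0.996, -0.084, 0.0], [-0.084, 0.996, 0.0], [-0.0, 0.0, -1.0]]
force: [0.7, -0.2, -7.3]
opening: 0.242
t 28.48 pos [ 0.6116 -0.0419  0.1281] F [ 0.7 -0.2 -7.3] open 0.242 yang 94.81 j [-0.26  0.6   1.35  0.    1.2  -1.91]
tool delta [ 0.0001 -0.0001  0.0344] yaw -0.0015
[-0.01202174 -0.02405926 -0.02154498] [ 0.67543319 -0.19263948 -7.2792127 ]
```

View pics/s11.png

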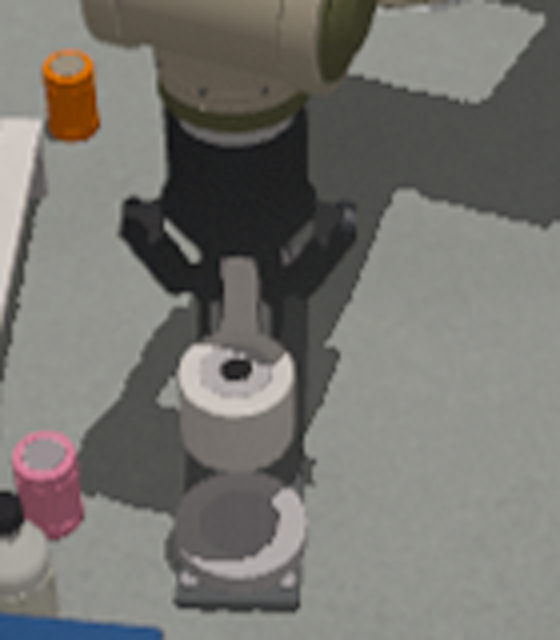

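View pics/t11.png

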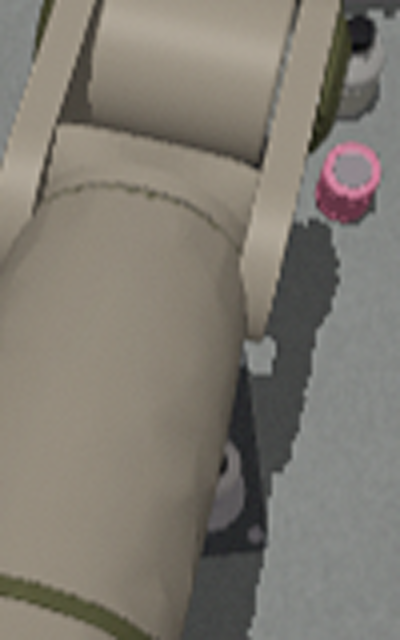

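Descend 34 mm so the underside is 50 mm above the seats, then check where the knuckle and eye sit.

```bash
python3 -m crank '[[1,[0,0,0.006],0],[1,[0,0,0.009],0],[1,[0,0,0.008],0],[1,[0,0,0.006],0],[1,[0,0,0.0035],0],[1,[0,0,0.001],0],[1,[0,0,0],0],[1,[0,0,0],0]]'
python3 - <<'E'
from h import *
to((.6115,-.042,.0937),94.9)
s=env.state(); print(s["ft_torque"], s["qd"])
p=viewer.read_camera("wrist"); cv2.imwrite("pics/w12.png",p["color"])
s=viewer.read_camera("scene"); cv2.imwrite("pics/s12.png",cv2.resize(s["color"][140:300,200:340],None,fx=4,fy=4,interpolation=cv2.INTER_CUBIC))
for c,pic in (("w",p),("s",s)):
  for n in ["bracket_balance","bracket_knuckle","bracket_eye","seat_large","seat_small"]:
    print(c,n,[(np.array(d["xyz"]).round(4).tolist(),round(d["score"],2)) for d in spotter.spot_point(pic,n)[:2]])
u=np.array([np.cos(np.radians(4.9)),np.sin(np.radians(4.9)),0]); b=np.array([.6115,-.042,.13])
print("expected K,E px scene",proj(s,[b+.06*u,b-.16*u]),"wrist",proj(p,[b+.06*u,b-.16*u]))
E
```

```text
time_s: 29.62
tool_pos: [0.6118, -0.042, 0.0949]
ee_rot: [[-0.996, -0.084, 0.0], [-0.084, 0.996, -0.0], [-0.0, -0.0, -1.0]]
force: [-0.4, -0.6, -7.6]
opening: 0.244
t 29.62 pos [ 0.6118 -0.042   0.0949] F [-0.4 -0.6 -7.6] open 0.244 yang 94.83 j [-0.26  0.63  1.38 -0.    1.13 -1.91]
tool delta [0.0003 0.0001 0.0012] yaw -0.0013
[ 0.01330532  0.03203881 -0.02259588] [-0.00078217  0.00100417 -0.00038165 -0.00145845 -0.00195099 -0.00015073]
w bracket_balance [([0.6122, -0.0423, 0.1147], 0.58)]
w bracket_knuckle []
w bracket_eye []
w seat_large []
w seat_small []
s bracket_balance [([0.612, -0.0403, 0.1088], 0.69)]
s bracket_knuckle [([0.6692, -0.0409, 0.108], 0.61)]
s bracket_eye [([0.7316, -0.1589, 0.05], 0.68)]
s seat_large [([0.67, -0.0384, 0.0267], 0.74)]
s seat_small [([0.4555, -0.0571, 0.0309], 0.79)]
expected K,E px scene [[258.97961202 242.36338643]
 [262.88666058 177.70625728]] wrist [[ 278.61597646  432.43317648]
 [ 278.09179088 -246.63274112]]
```

View pics/s12.png

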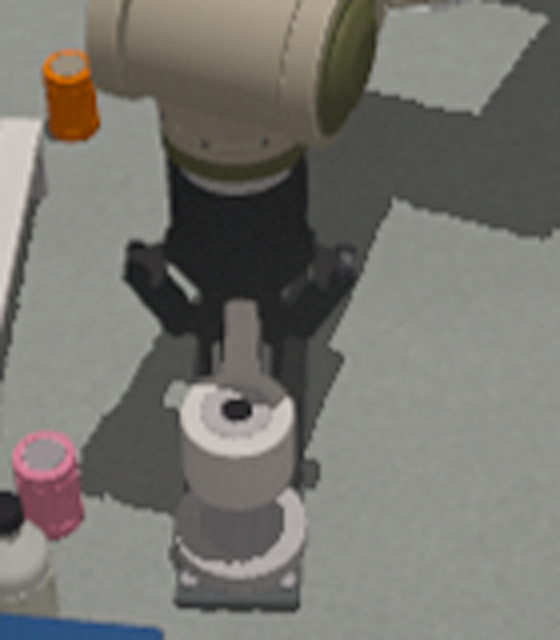

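View pics/w12.png

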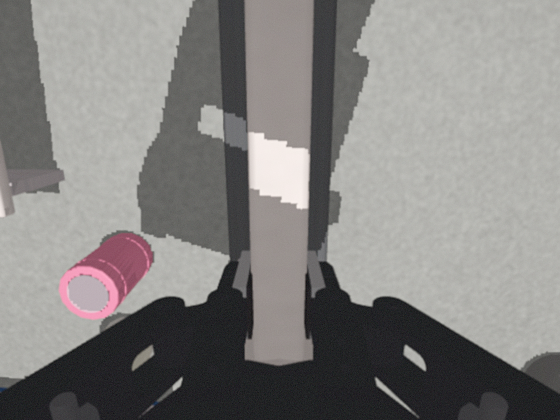

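```bash
python3 -m crank '[[1,[0,0,0.001],0],[1,[0,0,0],0],[1,[0,0,0],0],[1,[0,0,0],0]]'
python3 - <<'E'
from h import *
s=viewer.read_camera("scene"); cv2.imwrite("pics/s13.png",s["color"])
t=viewer.read_camera("top"); cv2.imwrite("pics/t13.png",t["color"]); to((.6115,-.042,.0937),94.9)
E
```

```text
time_s: 30.72
tool_pos: [0.6117, -0.042, 0.0936]
ee_rot: [[-0.996, -0.084, 0.0], [-0.084, 0.996, -0.0], [-0.0, -0.0, -1.0]]
force: [-0.6, 0.4, -8.0]
opening: 0.243
t 30.82 pos [ 0.6117 -0.042   0.0936] F [-0.9 -0.1 -7.4] open 0.236 yang 94.82 j [-0.26  0.63  1.38 -0.    1.13 -1.91]
tool delta [ 0.0002  0.     -0.0001] yaw -0.0013
```

View pics/s13.png

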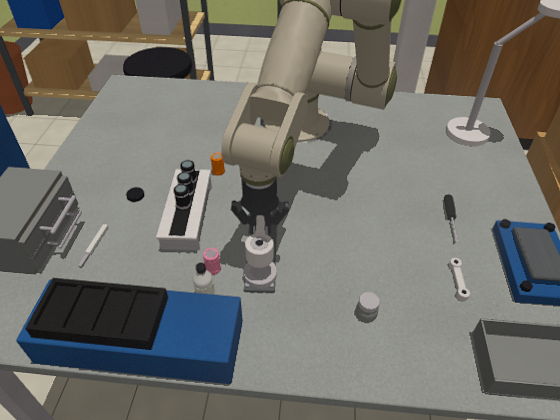

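View pics/t13.png

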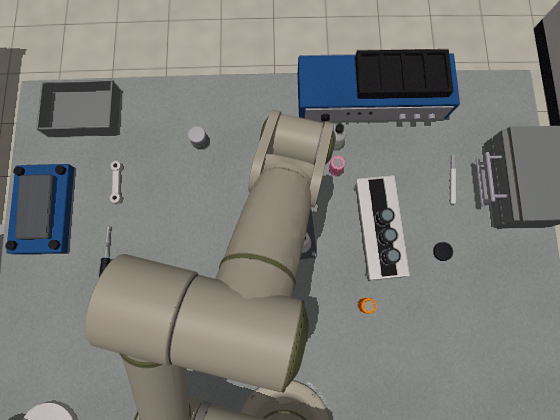

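Three eyepieces stand in the row (top view (393,256), (390,235), (387,215)). The bystanders and look-alikes are where they were, and the bracket is above the base. Handing in.

```bash
python3 -c "
from bench import job; print(job.finish_job())"
```

```text
the job is handed in; nothing more can be done
None
```

I moved both eyepieces to the shelf and handed the job in at about 31 s, still holding the bracket over the base.

- **Eyepieces:** A and B went from the base seats to the dark strip next to C. I lowered each until about 5 N of contact before letting go. The final pictures show all three upright in a straight row. Calculated from the placing positions, the gaps are about 1 cm.
- **Bracket:** I gripped it at the balance point with a force of 100 N and lifted it level. It weighed about 7.5 N and the wrist moment was about 0.03 N·m. It is held at TCP (0.6117, -0.042, 0.0936), and the base point measured (0.6115, -0.042).
- **Clearance:** The underside is about 50 mm above the seats. I worked this out from the grasp height; I did not measure it separately.
- **Last checks:** Before a final 1 mm descent, the knuckle hole lay within about 0.3 pixel of where it should be in the scene camera. The arm hides the bracket's small end from the cameras, so its position over the small seat follows only from the measured angle, which is within 0.1° of the base line.
- **Disagreements:** In the last check the network reported the bracket eye on the cleaner bottle, which was a false hit I ignored. Everything else in view looked unmoved, except that the arm hid part of the base, cleaner bottle and screwdriver from the top camera.

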